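# Lay out the wheels round the model car

### The arm

A 6-joint arm with a two-finger parallel gripper is mounted at the origin on the work surface. World frame = base frame: x ahead of the robot, y to its left, z up, the work surface at z = 0. Lengths are in m, angles in rad, forces in N, time in s.
With the tool pointing down it reaches from about 0.325 to 0.775 m from the base axis. Payload 9.3 kg.
Tool frame: the origin (TCP) lies on the centre line of the jaws, within the pads' length; the fingertips stand 11 mm ahead of it and the grasp point (between the pads) lies 8 mm behind it; z points along the fingers, y is the line along which they close (so a half turn about z gives the same grasp; the last joint's range is limited). The gripper opens to 85 mm and grips with 20 to 120 N. Pads are 22 mm wide; open, the fingers measure 114 mm over their backs; the gripper's body (76 mm by 85 mm) begins 54 mm behind the grasp point. The pads swing forward as they close: fully open they stand 13 mm farther back than shut.
Start: joints at [-1.374, 0.259, 0.021, 1.334, 0, 1.418], TCP at [0.188, -0.517, 0.242] pointing down, gripper open.
Joint ranges: [-3.04, 3.04], [-0.91, 1.82], [-1.04, 1.36], [-1.92, 1.95], [-1.52, 1.45], [-3.14, 3.14]. Speed limits (rad/s): [2.22, 2.22, 2.79, 3.14, 3.14, 3.14].

### API

Orientations are given as a rotation vector (axis times angle).
In Python, from plant import get_state, grab_frame, camera_info, sign_off gives the robot as it stands.
- The arm moves only by the tool send_rows, never from a script. Its argument "plan" is a list of rows, each an object of numbers: "dx", "dy", "dz": the shift along the tool's x, y, z in units of 30 mm (1.0 is 30 mm); "rx", "ry", "rz": the turn, a rotation vector about the tool's x, y, z in rad. In form: [{"dx": .., "dy": .., "dz": .., "rx": .., "ry": .., "rz": ..}, ...]. A call has 1 to 20 rows; each row shifts and turns the commanded pose from where the row before left it, along the tool's axes as they then stand; what a row does not reach is not made up. A row lasts 1/12 s, in which the tool goes at most 41.7 mm and 7.16 degrees, less where a joint would pass 70% of its speed; a pose out of reach is approached as far as the arm can. A call is refused whole if a number of a shift passes 1 or a number of a turn 0.125, either way. A call with a gripper value outside its range is refused whole. "claw" is the opening, from -1 (shut) to 1 (fully open), set as the call begins (left out, the last holds). The fingers move at their own pace and stop on an object; "grip_force" is the grip in N (left out, the last holds). Time passes only in rows, so rows that do not move let the fingers close. It gives the time, the measured TCP pose, the force, the opening and the grip force at its end, in the units of the state.
- get_state(): the state, without advancing time (a new reading comes with each control period).
- grab_frame(name): name is "scene" or "top"; returns the picture (384x512x3 uint8, red, green, blue); there is no depth.
- camera_info(name): a dict with "mtx" (3x3 intrinsics, pixels), "k1" (the pictures are not rectified: a ray, as slopes to the right and down, at radius r is drawn at 1 + k1 r^2 times it, then the intrinsics apply), "world_to_cam" (4x4, takes a point from world to camera coordinates). Camera axes: x right, y down, z forward; pixel columns grow to the right and rows downward; lengths in m; the calibration is good to about 2 mm. A picture is of the moment at which its call begins. camera_info takes no time and is no camera call.
- sign_off(): hands the job in; it is judged then, once.
The state is a dict: "time": time; "qpos": joint angles; "qvel": joint speeds; "joint_torque": joint torques, N m; "eef_pos": TCP position; "tcp_rot": TCP orientation; "force": force on the tool from outside, world axes, zero at the start; "moment": the same for the moment, N m; "finger_gap": finger opening in m; "grip_force": force on a finger pad.
Only numpy, scipy, OpenCV 4.12 (cv2) and the standard library are available. Lean on these libraries where they do the work, as an engineer would, in place of code of your own. Each camera call takes 0.05 s, during which the arm holds its last target. There are 200 camera calls.

### The job

Lay out the model car's parts for refitting, all directions as seen by the driver in the car: lay the large orange-rimmed wheel flat on the bench to the left of the car and the large blue-rimmed wheel to its right, each level with the rear axle and with a gap of about 25 mm to the axle end. Put the small wheel of the same rim colour centrally on top of each, and stand the brass nut tin straight in front of the car's nose, again about 25 mm clear of it. Leave the oil bottle, battery, tape and hex driver where they are.

Things in the scene. Friction and masses are not known exactly. Their poses are not given: they have to be found in the camera images.
- car: Small model car, wheels off, fixed on its stand on the bench. Origin on the bench under its middle; x points forward to the nose, y to the car's own left, z up. Nose: red bumper, front face at x = 68 mm. Tail: white wing, to x = -71 mm. Axles at x = 42 (front) and -45 mm (rear); bare axle ends at y = 47 mm (left, orange hubs) and -47 mm (right, blue hubs). Top at 56 mm.
- rear_left: Loose left rear (large) wheel of the model car: black knobbly tyre with an orange rim, 54 mm across and 26 mm thick, lying flat; its two faces are alike. Origin at the wheel's centre, 13 mm above what it lies on; z is its axle, vertical. Solid enough to grip across the tread from above.
- front_left: Loose left front (small) wheel of the model car: black knobbly tyre with an orange rim, 44 mm across and 18 mm thick, lying flat; its two faces are alike. Origin at the wheel's centre, 9 mm above what it lies on; z is its axle, vertical. Solid enough to grip across the tread from above.
- rear_right: Loose right rear (large) wheel of the model car: black knobbly tyre with a blue rim, 54 mm across and 26 mm thick, lying flat; its two faces are alike. Origin at the wheel's centre, 13 mm above what it lies on; z is its axle, vertical. Solid enough to grip across the tread from above.
- front_right: Loose right front (small) wheel of the model car: black knobbly tyre with a blue rim, 44 mm across and 18 mm thick, lying flat; its two faces are alike. Origin at the wheel's centre, 9 mm above what it lies on; z is its axle, vertical. Solid enough to grip across the tread from above.
- nut_tin: Loose flat round brass-coloured tin of wheel nuts, closed, 46 mm across and 24 mm high, standing on its base. Origin at its centre, 12 mm above what it stands on; z up.
- oil_bottle: Bystander, loose: black oil bottle with an orange spout, 42 mm across, 108 mm high, standing. Origin at the centre of its underside.
- battery: Bystander, loose: red and white battery pack 70 x 35 x 18 mm with a yellow plug on its +x end (to x = 41 mm), lying flat. Origin at the centre of its underside; long side along x.
- tape_roll: Bystander, loose: roll of silver tape, 94 mm across, 48 mm high, lying flat. Origin at the centre of its underside.
- hex_driver: Bystander, loose: hex driver lying flat along its x axis, green handle (20 mm thick) from x = -75 mm to 0, thin steel blade to x = +80 mm. Origin on the work surface under the joint of handle and blade.
Not all that is in view belongs to the job. Leave any green or turquoise look-alike of the rear_right alone.

How it is judged:
By the outcome, as a careful person would: the job done as asked, in the order asked, and still so for the second after the job is handed in, with the robot touching nothing.
It also fails if it takes over 112 s, if anything falls off the work surface, if the arm or the gripper's body presses on something with over 40 N, if the wrist force passes 120 N, or if a joint passes its speed limit or range.

## Working session

There is one attempt and no reset: what is moved stays moved. The work goes in short steps, Python scripts to look and compute and a tool call to move; the robot and the scene stay as the last step left them, time stands still between calls to the robot, and variables do not carry over. Pictures are saved under pics/ and viewed, at most 14 in all, crops included, and the job is handed in when it is done.

Besides the shell and the picture viewer there is one more tool, called after "Call:" as name(argument=value, ...) on one line, values as JSON. send_rows: Moves the arm, as the interface text tells. Its arguments: {"type":"object","properties":{"plan":{"type":"array"},"claw":{"type":"number"},"grip_force":{"type":"number"}},"required":["plan"]}

```bash
mkdir -p pics; ls; python3 - <<'E'
from plant import *
import cv2
for n in("scene","top"):
    cv2.imwrite(f"pics/{n}0.png",grab_frame(n)[:,:,::-1]); print(camera_info(n))
s=get_state();print(s)
E
```

```text
pics
{'mtx': array([[401.11513634,   0.        , 258.38503614],
       [  0.        , 401.11513634, 189.36689468],
       [  0.        ,   0.        ,   1.        ]]), 'k1': -0.026733530501753682, 'world_to_cam': array([[ 0.20247723,  0.97926119,  0.00710568, -0.12651854],
       [ 0.72788699, -0.14563976, -0.67005193, -0.41390166],
       [-0.65512098,  0.14084239, -0.74228022,  1.4037752 ],
       [ 0.        ,  0.        ,  0.        ,  1.        ]])}
{'mtx': array([[384.6768526 ,   0.        , 259.69964148],
       [  0.        , 384.6768526 , 196.93316955],
       [  0.        ,   0.        ,   1.        ]]), 'k1': -0.08124214437358251, 'world_to_cam': array([[ 1.55729622e-03, -9.99929966e-01, -1.17319449e-02,
         1.07930686e-02],
       [-9.90629438e-01,  5.96160758e-05, -1.36577131e-01,
         5.69144948e-01],
       [ 1.36568266e-01,  1.18347010e-02, -9.90559967e-01,
         1.12169045e+00],
       [ 0.00000000e+00,  0.00000000e+00,  0.00000000e+00,
         1.00000000e+00]])}
{'time': 0.1, 'qpos': array([-1.37360996e+00,  2.59132618e-01,  2.08748465e-02,  1.33371678e+00,
       -8.74731993e-06,  1.41819816e+00]), 'qvel': array([ 9.66811933e-05, -1.67197354e-03,  3.21859075e-03, -1.42065310e-03,
        1.32041656e-03, -1.74396242e-04]), 'joint_torque': array([ 3.18898761e-03, -5.56693196e+01,  3.45072377e+01,  1.16329500e-02,
       -2.04773919e-04, -8.87731488e-06]), 'eef_pos': array([ 0.18843129, -0.51647068,  0.24174304]), 'tcp_rot': array([-3.09250880e+00, -5.46438624e-01,  5.49737736e-05]), 'force': array([-0.20785349, -0.15446796, -0.28068777]), 'moment': array([ 0.02232273,  0.03347629, -0.0007593 ]), 'grip_force': 0.0, 'finger_gap': 0.08508677925557902}
```

View pics/scene0.png

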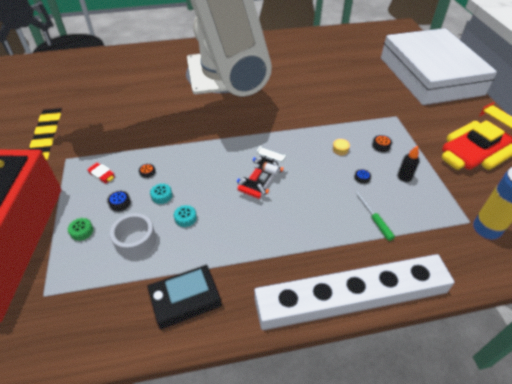

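View pics/top0.png

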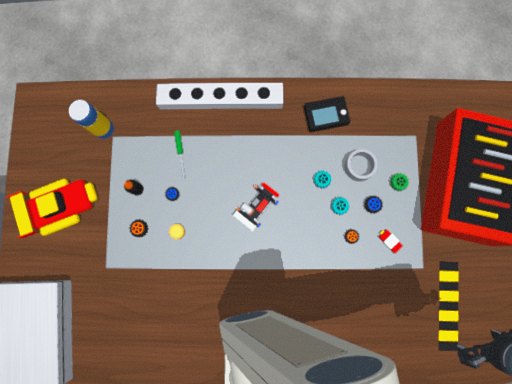

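Top view: the large orange candidate is at (138,228) and the small orange at (352,236). The large blue is at (373,204) and the small blue at (172,194). The tin is at (177,231), and the car is at (257,205) with its nose up-right. The look-alikes, turquoise (322,179) and (340,205) and green (399,181), are left alone. The blue (373,204) fits rear_right because its rim is pure blue. I'll confirm this in one enlarged crop.

```bash
cat > h.py <<'E'
import numpy as np, cv2
from plant import *
def ray(n,uv):
    c=camera_info(n);d=np.array([0.,0,0,0,0]);d[0]=c["k1"]
    K=c["mtx"]; x=cv2.undistortPoints(np.array([[uv]],float),K,d)[0,0]
    R=c["world_to_cam"][:3,:3];t=c["world_to_cam"][:3,3]
    return -R.T@t, R.T@np.array([x[0],x[1],1])
def onz(n,uv,z):
    o,d=ray(n,uv); return (o+d*(z-o[2])/d[2])
def pix(n,p):
    c=camera_info(n);d=np.array([0.,0,0,0,0]);d[0]=c["k1"]
    M=c["world_to_cam"]; return cv2.projectPoints(np.array([p],float),cv2.Rodrigues(M[:3,:3])[0],M[:3,3],c["mtx"],d)[0][0,0]
E
python3 - <<'E'
from h import *
t=cv2.imread("pics/top0.png"); s=cv2.imread("pics/scene0.png")
z=lambda im,x,y,w,h,W,H:cv2.resize(im[y:y+h,x:x+w],(W,H),interpolation=cv2.INTER_CUBIC)
a=np.vstack([np.hstack([z(t,110,160,100,75,400,300),z(t,310,145,100,100,400,300) ]),np.hstack([z(t,220,170,80,60,400,300),z(s,225,135,80,60,400,300)])])
cv2.imwrite("pics/crop0.png",a)
E
```

```text
(no output)
```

View pics/crop0.png

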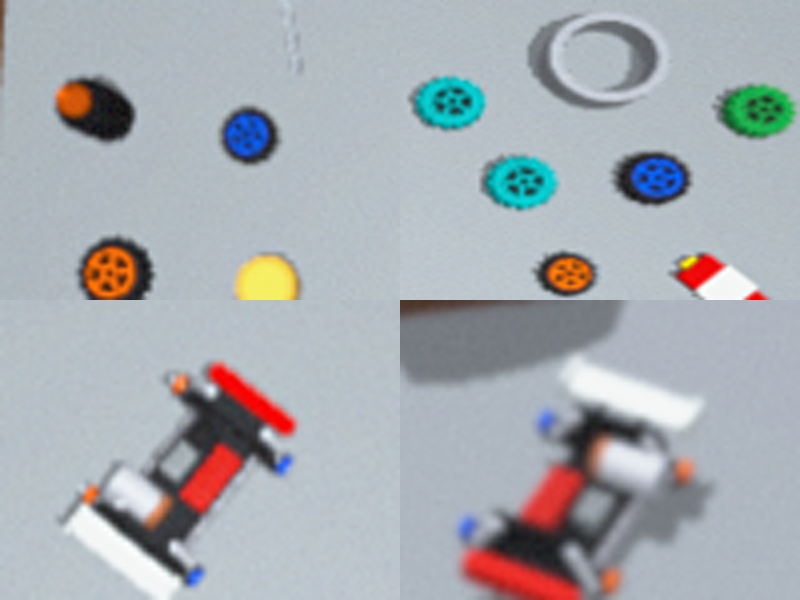

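The crop confirms it: the large orange and blue wheels, small orange and blue wheels, and tin are as named. The turquoise and green wheels are look-alikes. The car's four coloured hubs are visible in both views, orange on the left of the nose direction. Next I measure by triangulating.

```bash
cat >> h.py <<'E'
def tri(a,b):
    rs=[ray("top",a),ray("scene",b)];A=np.zeros((3,3));B=np.zeros(3)
    for o,d in rs:
        d=d/np.linalg.norm(d);P=np.eye(3)-np.outer(d,d);A+=P;B+=P@o
    return np.linalg.solve(A,B)
def cen(im,hue,c,r,smin=130,vmin=60):
    h=cv2.cvtColor(im,cv2.COLOR_BGR2HSV).astype(int)
    m=(h[...,0]>=hue[0])&(h[...,0]<=hue[1])&(h[...,1]>smin)&(h[...,2]>vmin)
    y,x=np.nonzero(m);k=np.hypot(x-c[0],y-c[1])<r;x,y=x[k],y[k]
    w=h[y,x,1]*1.
    return np.array([(x*w).sum()/w.sum(),(y*w).sum()/w.sum()]),len(x)
OR=(4,19);BL=(105,125);YE=(20,34)
E
python3 - <<'E'
from h import *
t=cv2.imread("pics/top0.png"); s=cv2.imread("pics/scene0.png")
for n,hu,a,b,r,zz in [("RL",OR,(138,228),(382,144),13,.025),("FL",OR,(352,236),(147,171),10,.017),("RR",BL,(373,204),(120,201),13,.025),("FR",BL,(172,194),(363,177),10,.017),("tin",YE,(177,231),(342,147),13,.022),
 ("hFL",OR,(256,186.6),(267,191),4,0),("hRL",OR,(238.2,208.8),(281.6,169),4,0),("hFR",BL,(276.6,202.8),(238.5,180.5),4,0),("hRR",BL,(258.8,225.4),(254.5,159.5),4,0)]:
    A,na=cen(t,hu,a,r,100,50);B,nb=cen(s,hu,b,r,100,50)
    print(n,A.round(1),na,B.round(1),nb,"tri",tri(A,B).round(4), "top@z",onz("top",A,zz or .024)[:2].round(4),"sc@z",onz("scene",B,zz or .024)[:2].round(4))
    if n=='tin':
        for nm,im,c in(("t",t,a),("s",s,b)):
            print(cen(im,YE,c,14,60,120))
E
```

```text
RL [137.1 227.8] 147 [382.5 140.5] 130 tri [0.4761 0.3882 0.0213] top@z [0.4757 0.3865] sc@z [0.4799 0.3863]
FL [351.9 235.9] 107 [146.2 168.8] 104 tri [ 0.4526 -0.2687  0.0138] top@z [ 0.4525 -0.269 ] sc@z [ 0.4563 -0.267 ]
RR [373.9 203.7] 154 [117.6 197.9] 198 tri [ 0.5505 -0.3377  0.0227] top@z [ 0.5502 -0.338 ] sc@z [ 0.5529 -0.3361]
FR [171.4 193.3] 107 [362.7 174.4] 114 tri [0.5845 0.2872 0.0132] top@z [0.5837 0.2855] sc@z [0.5879 0.286 ]
tin [176.5 231. ] 189 [340.8 146.4] 178 tri [0.4674 0.2682 0.0118] top@z [0.4666 0.2648] sc@z [0.4779 0.2639]
(array([176.51328915, 231.05837852]), 195)
(array([340.82662381, 146.05644624]), 202)
hFL [255.5 186.7] 9 [266.5 190.5] 12 tri [0.6026 0.0245 0.0272] top@z [0.6031 0.0242] sc@z [0.5999 0.0256]
hRL [237.7 208.6] 8 [281.1 168.8] 10 tri [0.5352 0.0784 0.0265] top@z [0.5354 0.0783] sc@z [0.5328 0.0794]
hFR [276.1 202.7] 8 [237.9 179.9] 8 tri [ 0.5531 -0.0385  0.0273] top@z [ 0.5535 -0.0387] sc@z [ 0.55  -0.038]
hRR [258.3 225. ] 9 [253.9 158.7] 9 tri [0.4854 0.0158 0.028 ] top@z [0.4856 0.0154] sc@z [0.4813 0.0171]
```

```bash
python3 - <<'E'
from h import *
t=cv2.imread("pics/top0.png")
P={}
for n,uv,z in [("green",(399,181),.024),("turq1",(322,179),.024),("turq2",(340,205),.024),("tape",(361,165),.048),("plug",(381.5,233.5),.01),("batW",(385,236),.018),("batE",(401,246),.01),("bottlebase",(138,188),.02),("bladetip",(183,178),.004),("blade mid",(181,165),.004)]:
    P[n]=onz("top",uv,z); print(n,P[n].round(3))
g=t[140:180,165:200];cv2.imwrite("pics/x.png",g)
# dark/bright blade pixels
O=np.array([.5453,.0191]);F=np.array([.7823,-.6229]);L=np.array([.6229,.7823])
for n,q in [("RL",O-.045*F+.099*L),("RR",O-.045*F-.099*L),("tin",O+.116*F),("nose",O+.068*F)]: print(n,q.round(4),pix("top",[*q,.024]).round(1))
E
```

```text
green [ 0.621 -0.42   0.024]
turq1 [ 0.627 -0.18   0.024]
turq2 [ 0.546 -0.234  0.024]
tape [ 0.666 -0.297  0.048]
plug [ 0.46  -0.363  0.01 ]
batW [ 0.452 -0.371  0.018]
batE [ 0.421 -0.422  0.01 ]
bottlebase [0.6   0.391 0.02 ]
bladetip [0.634 0.253 0.004]
blade mid [0.676 0.261 0.004]
RL [0.5718 0.1246] [222.8 196.8]
RR [ 0.4484 -0.0303] [273.5 237.3]
tin [ 0.636  -0.0532] [280.7 176.1]
nose [ 0.5985 -0.0233] [271.  188.1]
```

Call:
send_rows(plan=[{"rz":-0.11},{"rz":-0.11},{"rz":-0.11},{"rz":-0.11},{"rz":-0.11},{"dx":0.8},{"dx":0.9},{"dx":1},{"dx":1},{"dx":1},{"dx":1},{"dx":1},{"dx":1},{"dx":1},{"dx":1},{"dx":1},{"dx":1},{"dx":1},{"dx":1},{"dx":1}], claw=0.65, grip_force=40)

```text
schema error: expected keys dx, dy, dz, rx, ry, rz
```

```bash
cat >> h.py <<'E'
from scipy.spatial.transform import Rotation as Ro
def go(x,y,z,yaw=51.47):
    s=get_state();R=Ro.from_rotvec(s["tcp_rot"]).as_matrix()
    print("t",round(s["time"],1),"units",(R.T@(np.array([x,y,z])-s["eef_pos"])/.03).round(2),"rz",round(-np.radians((yaw-np.degrees(np.arctan2(R[1,0],R[0,0]))+180)%360-180),3) if 0 else round(-np.radians((yaw-np.degrees(np.arctan2(R[1,0],R[0,0]))+180)%360-180),3),"pos",s["eef_pos"].round(4),"tilt",R[:,2].round(4),"gap",round(s["finger_gap"],4),"q",s["qpos"].round(2),"F",s["force"].round(1))
E
sed -i 's/round(-np.radians((yaw-np.degrees(np.arctan2(R\[1,0\],R\[0,0\]))+180)%360-180),3) if 0 else round(-np.radians((yaw-np.degrees(np.arctan2(R\[1,0\],R\[0,0\]))+180)%360-180),3)/round(-np.radians((yaw-np.degrees(np.arctan2(R[1,0],R[0,0]))+180)%360-180),3)/' h.py
python3 -c "
from h import *
go(.476,.387,.1)"
```

```text
t 0.1 units [ 19.32 -25.     4.76] rz -0.549 pos [ 0.1884 -0.5165  0.2417] tilt [-2.0e-04  1.2e-03 -1.0e+00] gap 0.0851 q [-1.37  0.26  0.02  1.33 -0.    1.42] F [-0.2 -0.2 -0.3]
```

Call:
send_rows(plan=[{"dx":0,"dy":0,"dz":0,"rx":0,"ry":0,"rz":-0.11},{"dx":0,"dy":0,"dz":0,"rx":0,"ry":0,"rz":-0.11},{"dx":0,"dy":0,"dz":0,"rx":0,"ry":0,"rz":-0.11},{"dx":0,"dy":0,"dz":0,"rx":0,"ry":0,"rz":-0.11},{"dx":0,"dy":0,"dz":0,"rx":0,"ry":0,"rz":-0.11},{"dx":0.8,"dy":0,"dz":0,"rx":0,"ry":0,"rz":0},{"dx":1,"dy":0,"dz":0,"rx":0,"ry":0,"rz":0},{"dx":1,"dy":0,"dz":0,"rx":0,"ry":0,"rz":0},{"dx":1,"dy":0,"dz":0,"rx":0,"ry":0,"rz":0},{"dx":1,"dy":0,"dz":0,"rx":0,"ry":0,"rz":0},{"dx":1,"dy":0,"dz":0,"rx":0,"ry":0,"rz":0},{"dx":1,"dy":0,"dz":0,"rx":0,"ry":0,"rz":0},{"dx":1,"dy":0,"dz":0,"rx":0,"ry":0,"rz":0},{"dx":1,"dy":0,"dz":0,"rx":0,"ry":0,"rz":0},{"dx":1,"dy":0,"dz":0,"rx":0,"ry":0,"rz":0},{"dx":1,"dy":0,"dz":0,"rx":0,"ry":0,"rz":0},{"dx":1,"dy":0,"dz":0,"rx":0,"ry":0,"rz":0},{"dx":1,"dy":0,"dz":0,"rx":0,"ry":0,"rz":0},{"dx":1,"dy":0,"dz":0,"rx":0,"ry":0,"rz":0},{"dx":1,"dy":0,"dz":0,"rx":0,"ry":0,"rz":0}], claw=0.65, grip_force=40)

```text
time: 1.77
eef_pos: [0.4651, -0.1675, 0.2421]
tcp_rot: [-2.829, -1.366, 0.0]
force: [0.0, -0.3, -0.1]
finger_gap: 0.0703
grip_force: 0.0
```

```bash
python3 -c "
from h import *
go(.476,.387,.1)"
```

```text
t 1.8 units [ 14.7  -11.21   4.74] rz 0.001 pos [ 0.4651 -0.1675  0.2421] tilt [-4.e-04  2.e-04 -1.e+00] gap 0.0703 q [-0.52  0.16 -0.1   1.3  -0.    1.73] F [ 0.  -0.3 -0.1]
```

Call:
send_rows(plan=[{"dx":0.92,"dy":-0.7,"dz":0.25,"rx":0,"ry":0,"rz":0},{"dx":0.92,"dy":-0.7,"dz":0.25,"rx":0,"ry":0,"rz":0},{"dx":0.92,"dy":-0.7,"dz":0.25,"rx":0,"ry":0,"rz":0},{"dx":0.92,"dy":-0.7,"dz":0.25,"rx":0,"ry":0,"rz":0},{"dx":0.92,"dy":-0.7,"dz":0.25,"rx":0,"ry":0,"rz":0},{"dx":0.92,"dy":-0.7,"dz":0.25,"rx":0,"ry":0,"rz":0},{"dx":0.92,"dy":-0.7,"dz":0.25,"rx":0,"ry":0,"rz":0},{"dx":0.92,"dy":-0.7,"dz":0.25,"rx":0,"ry":0,"rz":0},{"dx":0.92,"dy":-0.7,"dz":0.25,"rx":0,"ry":0,"rz":0},{"dx":0.92,"dy":-0.7,"dz":0.25,"rx":0,"ry":0,"rz":0},{"dx":0.92,"dy":-0.7,"dz":0.25,"rx":0,"ry":0,"rz":0},{"dx":0.92,"dy":-0.7,"dz":0.25,"rx":0,"ry":0,"rz":0},{"dx":0.92,"dy":-0.7,"dz":0.25,"rx":0,"ry":0,"rz":0},{"dx":0.92,"dy":-0.7,"dz":0.25,"rx":0,"ry":0,"rz":0},{"dx":0.92,"dy":-0.7,"dz":0.25,"rx":0,"ry":0,"rz":0},{"dx":0.92,"dy":-0.7,"dz":0.25,"rx":0,"ry":0,"rz":0},{"dx":0,"dy":0,"dz":0,"rx":0,"ry":0,"rz":0},{"dx":0,"dy":0,"dz":0,"rx":0,"ry":0,"rz":0}])

```text
time: 3.27
eef_pos: [0.4751, 0.3871, 0.1208]
tcp_rot: [2.827, 1.37, -0.004]
force: [0.7, -0.4, 0.5]
finger_gap: 0.0704
grip_force: 0.0
```

```bash
python3 -c "
from h import *
go(.476,.387,.013)
cv2.imwrite('pics/rl_s.png',cv2.resize(grab_frame('scene')[90:210,290:450,::-1],(640,480)))"
```

```text
t 3.3 units [0.02 0.03 3.59] rz 0.004 pos [0.4751 0.3871 0.1208] tilt [-0.0019 -0.0012 -1.    ] gap 0.0704 q [ 0.55  0.42 -0.05  1.1  -0.    2.79] F [ 0.7 -0.4  0.5]
```

View pics/rl_s.png

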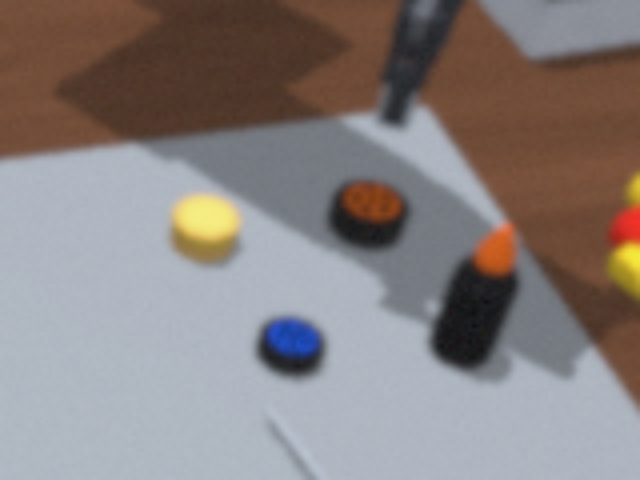

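The gripper finger (crop 395,60) is above the orange wheel (crop 370,210), and the path down is clear of the bottle (crop 480,300). Descending.

Call:
send_rows(plan=[{"dx":0.02,"dy":0.03,"dz":0.7,"rx":0,"ry":0,"rz":0},{"dx":0,"dy":0,"dz":0.8,"rx":0,"ry":0,"rz":0},{"dx":0,"dy":0,"dz":0.8,"rx":0,"ry":0,"rz":0},{"dx":0,"dy":0,"dz":0.7,"rx":0,"ry":0,"rz":0},{"dx":0,"dy":0,"dz":0.4,"rx":0,"ry":0,"rz":0},{"dx":0,"dy":0,"dz":0.2,"rx":0,"ry":0,"rz":0},{"dx":0,"dy":0,"dz":0,"rx":0,"ry":0,"rz":0},{"dx":0,"dy":0,"dz":0,"rx":0,"ry":0,"rz":0}])

```text
time: 3.98
eef_pos: [0.4775, 0.3852, 0.015]
tcp_rot: [2.83, 1.365, 0.001]
force: [-0.6, -1.0, -0.2]
finger_gap: 0.0705
grip_force: 0.0
```

Call:
send_rows(plan=[{"dx":0,"dy":0,"dz":0,"rx":0,"ry":0,"rz":0},{"dx":0,"dy":0,"dz":0,"rx":0,"ry":0,"rz":0},{"dx":0,"dy":0,"dz":0,"rx":0,"ry":0,"rz":0},{"dx":0,"dy":0,"dz":0,"rx":0,"ry":0,"rz":0},{"dx":0,"dy":0,"dz":0,"rx":0,"ry":0,"rz":0},{"dx":0,"dy":0,"dz":0,"rx":0,"ry":0,"rz":0}], claw=-0.2)

```text
time: 4.48
eef_pos: [0.4779, 0.3859, 0.0159]
tcp_rot: [2.829, 1.366, 0.004]
force: [-1.1, -1.0, 6.8]
finger_gap: 0.0523
grip_force: 41.8
```

```bash
python3 -c "
from h import *
go(.5718,.1246,.1)
print(get_state()['grip_force'])"
```

```text
t 4.5 units [-4.87  7.87 -2.8 ] rz 0.001 pos [0.4779 0.3859 0.0159] tilt [ 2.5e-03  7.0e-04 -1.0e+00] gap 0.0523 q [ 0.54  0.51 -0.2   0.86 -0.    2.79] F [-1.1 -1.   6.8]
41.7561936378479
```

Call:
send_rows(plan=[{"dx":0,"dy":0,"dz":-0.4,"rx":0,"ry":0,"rz":0},{"dx":0,"dy":0,"dz":-0.8,"rx":0,"ry":0,"rz":0},{"dx":0,"dy":0,"dz":-0.8,"rx":0,"ry":0,"rz":0},{"dx":0,"dy":0,"dz":-0.8,"rx":0,"ry":0,"rz":0},{"dx":-0.27,"dy":0.47,"dz":0,"rx":0,"ry":0,"rz":0},{"dx":-0.5,"dy":0.8,"dz":0,"rx":0,"ry":0,"rz":0},{"dx":-0.5,"dy":0.8,"dz":0,"rx":0,"ry":0,"rz":0},{"dx":-0.5,"dy":0.8,"dz":0,"rx":0,"ry":0,"rz":0},{"dx":-0.5,"dy":0.8,"dz":0,"rx":0,"ry":0,"rz":0},{"dx":-0.5,"dy":0.8,"dz":0,"rx":0,"ry":0,"rz":0},{"dx":-0.5,"dy":0.8,"dz":0,"rx":0,"ry":0,"rz":0},{"dx":-0.5,"dy":0.8,"dz":0,"rx":0,"ry":0,"rz":0},{"dx":-0.5,"dy":0.8,"dz":0,"rx":0,"ry":0,"rz":0},{"dx":-0.5,"dy":0.8,"dz":0,"rx":0,"ry":0,"rz":0},{"dx":-0.1,"dy":0.2,"dz":0,"rx":0,"ry":0,"rz":0},{"dx":0,"dy":0,"dz":0,"rx":0,"ry":0,"rz":0},{"dx":0,"dy":0,"dz":0,"rx":0,"ry":0,"rz":0},{"dx":0,"dy":0,"dz":0,"rx":0,"ry":0,"rz":0}])

```text
time: 5.98
eef_pos: [0.5707, 0.1255, 0.0985]
tcp_rot: [-2.828, -1.367, -0.0]
force: [-0.5, -0.1, -0.4]
finger_gap: 0.0531
grip_force: 42.0
```

```bash
python3 -c "
from h import *
go(.5718,.1246,.0165)"
```

```text
t 6.0 units [-0.    0.05  2.73] rz 0.002 pos [0.5707 0.1255 0.0985] tilt [ 1.e-04  4.e-04 -1.e+00] gap 0.0531 q [ 0.07  0.39 -0.16  1.02  0.    2.31] F [-0.5 -0.1 -0.4]
```

Call:
send_rows(plan=[{"dx":0,"dy":0.05,"dz":0.5,"rx":0,"ry":0,"rz":0},{"dx":0,"dy":0,"dz":0.7,"rx":0,"ry":0,"rz":0},{"dx":0,"dy":0,"dz":0.7,"rx":0,"ry":0,"rz":0},{"dx":0,"dy":0,"dz":0.4,"rx":0,"ry":0,"rz":0},{"dx":0,"dy":0,"dz":0.2,"rx":0,"ry":0,"rz":0},{"dx":0,"dy":0,"dz":0.15,"rx":0,"ry":0,"rz":0},{"dx":0,"dy":0,"dz":0.07,"rx":0,"ry":0,"rz":0},{"dx":0,"dy":0,"dz":0,"rx":0,"ry":0,"rz":0},{"dx":0,"dy":0,"dz":0,"rx":0,"ry":0,"rz":0},{"dx":0,"dy":0,"dz":0,"rx":0,"ry":0,"rz":0}])

```text
time: 6.82
eef_pos: [0.5727, 0.1237, 0.0175]
tcp_rot: [2.829, 1.366, 0.002]
force: [-0.6, 0.3, -0.5]
finger_gap: 0.0526
grip_force: 42.0
```

```bash
python3 -c "
from h import *
go(.5718,.1246,.0165)"
```

```text
t 6.8 units [ 0.   -0.04  0.03] rz 0.002 pos [0.5727 0.1237 0.0175] tilt [ 1.2e-03  1.0e-04 -1.0e+00] gap 0.0526 q [ 0.07  0.47 -0.27  0.83  0.    2.31] F [-0.6  0.3 -0.5]
```

Call:
send_rows(plan=[{"dx":0,"dy":-0.04,"dz":0.05,"rx":0,"ry":0,"rz":0},{"dx":0,"dy":0,"dz":0,"rx":0,"ry":0,"rz":0},{"dx":0,"dy":0,"dz":0,"rx":0,"ry":0,"rz":0}])

```text
time: 7.07
eef_pos: [0.5719, 0.1243, 0.0159]
tcp_rot: [2.828, 1.366, 0.002]
force: [0.2, 0.5, 4.5]
finger_gap: 0.0526
grip_force: 42.4
```

Call:
send_rows(plan=[{"dx":0,"dy":0,"dz":0,"rx":0,"ry":0,"rz":0},{"dx":0,"dy":0,"dz":0,"rx":0,"ry":0,"rz":0},{"dx":0,"dy":0,"dz":0,"rx":0,"ry":0,"rz":0},{"dx":0,"dy":0,"dz":0,"rx":0,"ry":0,"rz":0},{"dx":0,"dy":0,"dz":-0.3,"rx":0,"ry":0,"rz":0},{"dx":0,"dy":0,"dz":-0.8,"rx":0,"ry":0,"rz":0},{"dx":0,"dy":0,"dz":-0.8,"rx":0,"ry":0,"rz":0},{"dx":0,"dy":0,"dz":-0.8,"rx":0,"ry":0,"rz":0},{"dx":0,"dy":0,"dz":-0.8,"rx":0,"ry":0,"rz":0}], claw=0.6)

```text
time: 7.82
eef_pos: [0.5712, 0.1243, 0.1219]
tcp_rot: [-2.829, -1.366, -0.0]
force: [0.5, 0.1, -0.3]
finger_gap: 0.0685
grip_force: 0.0
```

```bash
python3 -c "
from h import *
go(.5503,-.3375,.013)"
```

```text
t 7.8 units [-12.49   9.03   3.63] rz 0.001 pos [0.5712 0.1243 0.1219] tilt [ 1.e-04  0.e+00 -1.e+00] gap 0.0685 q [ 0.07  0.38 -0.12  1.07  0.    2.31] F [ 0.5  0.1 -0.3]
```

Call:
send_rows(plan=[{"dx":-0.5,"dy":0.36,"dz":0,"rx":0,"ry":0,"rz":0},{"dx":-0.9,"dy":0.65,"dz":0,"rx":0,"ry":0,"rz":0},{"dx":-0.9,"dy":0.65,"dz":0,"rx":0,"ry":0,"rz":0},{"dx":-0.9,"dy":0.65,"dz":0,"rx":0,"ry":0,"rz":0},{"dx":-0.9,"dy":0.65,"dz":0,"rx":0,"ry":0,"rz":0},{"dx":-0.9,"dy":0.65,"dz":0,"rx":0,"ry":0,"rz":0},{"dx":-0.9,"dy":0.65,"dz":0,"rx":0,"ry":0,"rz":0},{"dx":-0.9,"dy":0.65,"dz":0,"rx":0,"ry":0,"rz":0},{"dx":-0.9,"dy":0.65,"dz":0,"rx":0,"ry":0,"rz":0},{"dx":-0.9,"dy":0.65,"dz":0,"rx":0,"ry":0,"rz":0},{"dx":-0.9,"dy":0.65,"dz":0,"rx":0,"ry":0,"rz":0},{"dx":-0.9,"dy":0.65,"dz":0,"rx":0,"ry":0,"rz":0},{"dx":-0.9,"dy":0.65,"dz":0,"rx":0,"ry":0,"rz":0},{"dx":-0.9,"dy":0.65,"dz":0,"rx":0,"ry":0,"rz":0},{"dx":-0.29,"dy":0.22,"dz":0,"rx":0,"ry":0,"rz":0},{"dx":0,"dy":0,"dz":0,"rx":0,"ry":0,"rz":0},{"dx":0,"dy":0,"dz":0,"rx":0,"ry":0,"rz":0},{"dx":0,"dy":0,"dz":0,"rx":0,"ry":0,"rz":0}])

```text
time: 9.32
eef_pos: [0.5505, -0.3364, 0.1204]
tcp_rot: [-2.828, -1.367, -0.0]
force: [0.7, 0.5, 0.9]
finger_gap: 0.0682
grip_force: 0.0
```

```bash
python3 -c "
from h import *
go(.5503,-.3375,.013)"
```

```text
t 9.3 units [-0.03  0.02  3.58] rz 0.002 pos [ 0.5505 -0.3364  0.1204] tilt [-2.e-04  6.e-04 -1.e+00] gap 0.0682 q [-0.68  0.47  0.04  1.13  0.    1.56] F [0.7 0.5 0.9]
```

Call:
send_rows(plan=[{"dx":-0.03,"dy":0.02,"dz":0.7,"rx":0,"ry":0,"rz":0},{"dx":0,"dy":0,"dz":0.8,"rx":0,"ry":0,"rz":0},{"dx":0,"dy":0,"dz":0.8,"rx":0,"ry":0,"rz":0},{"dx":0,"dy":0,"dz":0.7,"rx":0,"ry":0,"rz":0},{"dx":0,"dy":0,"dz":0.35,"rx":0,"ry":0,"rz":0},{"dx":0,"dy":0,"dz":0.2,"rx":0,"ry":0,"rz":0},{"dx":0,"dy":0,"dz":0,"rx":0,"ry":0,"rz":0},{"dx":0,"dy":0,"dz":0,"rx":0,"ry":0,"rz":0}])

```text
time: 9.98
eef_pos: [0.551, -0.3384, 0.0146]
tcp_rot: [2.828, 1.367, 0.001]
force: [0.0, -0.4, 0.1]
finger_gap: 0.0679
grip_force: 0.0
```

Call:
send_rows(plan=[{"dx":0,"dy":0,"dz":0,"rx":0,"ry":0,"rz":0},{"dx":0,"dy":0,"dz":0,"rx":0,"ry":0,"rz":0},{"dx":0,"dy":0,"dz":0,"rx":0,"ry":0,"rz":0},{"dx":0,"dy":0,"dz":0,"rx":0,"ry":0,"rz":0},{"dx":0,"dy":0,"dz":0,"rx":0,"ry":0,"rz":0},{"dx":0,"dy":0,"dz":0,"rx":0,"ry":0,"rz":0}], claw=-0.2)

```text
time: 10.48
eef_pos: [0.5512, -0.3391, 0.0154]
tcp_rot: [2.827, 1.365, 0.002]
force: [-0.2, 1.0, 6.2]
finger_gap: 0.0525
grip_force: 42.0
```

```bash
python3 -c "
from h import *
go(.4484,-.0303,.1)"
```

```text
t 10.5 units [ 5.93 -9.08 -2.84] rz 0.002 pos [ 0.5512 -0.3391  0.0154] tilt [ 0.0024 -0.0015 -1.    ] gap 0.0525 q [-0.68  0.56 -0.11  0.9   0.    1.56] F [-0.2  1.   6.2]
```

Call:
send_rows(plan=[{"dx":0,"dy":0,"dz":-0.4,"rx":0,"ry":0,"rz":0},{"dx":0,"dy":0,"dz":-0.8,"rx":0,"ry":0,"rz":0},{"dx":0,"dy":0,"dz":-0.8,"rx":0,"ry":0,"rz":0},{"dx":0,"dy":0,"dz":-0.8,"rx":0,"ry":0,"rz":0},{"dx":0.33,"dy":-0.48,"dz":0,"rx":0,"ry":0,"rz":0},{"dx":0.52,"dy":-0.8,"dz":0,"rx":0,"ry":0,"rz":0},{"dx":0.52,"dy":-0.8,"dz":0,"rx":0,"ry":0,"rz":0},{"dx":0.52,"dy":-0.8,"dz":0,"rx":0,"ry":0,"rz":0},{"dx":0.52,"dy":-0.8,"dz":0,"rx":0,"ry":0,"rz":0},{"dx":0.52,"dy":-0.8,"dz":0,"rx":0,"ry":0,"rz":0},{"dx":0.52,"dy":-0.8,"dz":0,"rx":0,"ry":0,"rz":0},{"dx":0.52,"dy":-0.8,"dz":0,"rx":0,"ry":0,"rz":0},{"dx":0.52,"dy":-0.8,"dz":0,"rx":0,"ry":0,"rz":0},{"dx":0.52,"dy":-0.8,"dz":0,"rx":0,"ry":0,"rz":0},{"dx":0.52,"dy":-0.8,"dz":0,"rx":0,"ry":0,"rz":0},{"dx":0.4,"dy":-0.6,"dz":0,"rx":0,"ry":0,"rz":0},{"dx":0,"dy":0,"dz":0,"rx":0,"ry":0,"rz":0},{"dx":0,"dy":0,"dz":0,"rx":0,"ry":0,"rz":0},{"dx":0,"dy":0,"dz":0,"rx":0,"ry":0,"rz":0}])

```text
time: 12.07
eef_pos: [0.4483, -0.0303, 0.0983]
tcp_rot: [2.828, 1.366, 0.002]
force: [0.2, -0.2, -0.5]
finger_gap: 0.0524
grip_force: 42.0
```

```bash
python3 -c "
from h import *
go(.4484-.0004,-.0303-.0005,.016)"
```

```text
t 12.1 units [-0.02 -0.    2.74] rz 0.002 pos [ 0.4483 -0.0303  0.0983] tilt [ 1.6e-03 -6.0e-04 -1.0e+00] gap 0.0524 q [-0.25  0.18 -0.47  0.92 -0.    1.99] F [ 0.2 -0.2 -0.5]
```

Call:
send_rows(plan=[{"dx":-0.02,"dy":0,"dz":0.5,"rx":0,"ry":0,"rz":0},{"dx":0,"dy":0,"dz":0.7,"rx":0,"ry":0,"rz":0},{"dx":0,"dy":0,"dz":0.7,"rx":0,"ry":0,"rz":0},{"dx":0,"dy":0,"dz":0.4,"rx":0,"ry":0,"rz":0},{"dx":0,"dy":0,"dz":0.2,"rx":0,"ry":0,"rz":0},{"dx":0,"dy":0,"dz":0.15,"rx":0,"ry":0,"rz":0},{"dx":0,"dy":0,"dz":0.07,"rx":0,"ry":0,"rz":0},{"dx":0,"dy":0,"dz":0,"rx":0,"ry":0,"rz":0},{"dx":0,"dy":0,"dz":0,"rx":0,"ry":0,"rz":0},{"dx":0,"dy":0,"dz":0,"rx":0,"ry":0,"rz":0}])

```text
time: 12.9
eef_pos: [0.4478, -0.0306, 0.0167]
tcp_rot: [2.828, 1.366, 0.001]
force: [0.5, 0.2, -1.1]
finger_gap: 0.052
grip_force: 42.0
```

```bash
python3 -c "
from h import *
go(.4484-.0004,-.0303-.0005,.016)"
```

```text
t 12.9 units [-0.    0.01  0.02] rz 0.001 pos [ 0.4478 -0.0306  0.0167] tilt [ 1.1e-03 -3.0e-04 -1.0e+00] gap 0.052 q [-0.26  0.28 -0.59  0.69 -0.    1.99] F [ 0.5  0.2 -1.1]
```

Call:
send_rows(plan=[{"dx":0,"dy":0,"dz":0.05,"rx":0,"ry":0,"rz":0},{"dx":0,"dy":0,"dz":0,"rx":0,"ry":0,"rz":0},{"dx":0,"dy":0,"dz":0,"rx":0,"ry":0,"rz":0}])

```text
time: 13.15
eef_pos: [0.4479, -0.0305, 0.0153]
tcp_rot: [2.828, 1.366, 0.002]
force: [-0.5, 0.5, 6.1]
finger_gap: 0.0524
grip_force: 42.6
```

Call:
send_rows(plan=[{"dx":0,"dy":0,"dz":0,"rx":0,"ry":0,"rz":0},{"dx":0,"dy":0,"dz":0,"rx":0,"ry":0,"rz":0},{"dx":0,"dy":0,"dz":0,"rx":0,"ry":0,"rz":0},{"dx":0,"dy":0,"dz":0,"rx":0,"ry":0,"rz":0},{"dx":0,"dy":0,"dz":-0.3,"rx":0,"ry":0,"rz":0},{"dx":0,"dy":0,"dz":-0.8,"rx":0,"ry":0,"rz":0},{"dx":0,"dy":0,"dz":-0.8,"rx":0,"ry":0,"rz":0},{"dx":0,"dy":0,"dz":-0.8,"rx":0,"ry":0,"rz":0},{"dx":0,"dy":0,"dz":-0.8,"rx":0,"ry":0,"rz":0}], claw=0.6)

```text
time: 13.9
eef_pos: [0.4471, -0.0303, 0.1213]
tcp_rot: [-2.829, -1.366, -0.0]
force: [0.5, -0.5, -0.0]
finger_gap: 0.0682
grip_force: 0.0
```

```bash
python3 -c "
from h import *
go(.4526,-.2688,.013)"
```

```text
t 13.9 units [-6.11  5.09  3.61] rz 0.001 pos [ 0.4471 -0.0303  0.1213] tilt [ 0.  0. -1.] gap 0.0682 q [-0.26  0.16 -0.43  0.98  0.    1.99] F [ 0.5 -0.5 -0. ]
```

Next, the small orange wheel; 9 rows cover 6.11 and 5.09 units.

Call:
send_rows(plan=[{"dx":-0.41,"dy":0.39,"dz":0,"rx":0,"ry":0,"rz":0},{"dx":-0.75,"dy":0.6,"dz":0,"rx":0,"ry":0,"rz":0},{"dx":-0.75,"dy":0.6,"dz":0,"rx":0,"ry":0,"rz":0},{"dx":-0.75,"dy":0.6,"dz":0,"rx":0,"ry":0,"rz":0},{"dx":-0.75,"dy":0.6,"dz":0,"rx":0,"ry":0,"rz":0},{"dx":-0.75,"dy":0.6,"dz":0,"rx":0,"ry":0,"rz":0},{"dx":-0.75,"dy":0.6,"dz":0,"rx":0,"ry":0,"rz":0},{"dx":-0.75,"dy":0.6,"dz":0,"rx":0,"ry":0,"rz":0},{"dx":-0.45,"dy":0.5,"dz":0,"rx":0,"ry":0,"rz":0},{"dx":0,"dy":0,"dz":0,"rx":0,"ry":0,"rz":0},{"dx":0,"dy":0,"dz":0,"rx":0,"ry":0,"rz":0},{"dx":0,"dy":0,"dz":0,"rx":0,"ry":0,"rz":0}], claw=0.4)

```text
time: 14.9
eef_pos: [0.4527, -0.2684, 0.1197]
tcp_rot: [-2.828, -1.366, 0.0]
force: [0.1, -0.0, -0.2]
finger_gap: 0.0596
grip_force: 0.0
```

```bash
python3 -c "
from h import *
go(.4526,-.2688,.013)"
```

```text
t 14.9 units [-0.01  0.01  3.56] rz 0.001 pos [ 0.4527 -0.2684  0.1197] tilt [-4.e-04  6.e-04 -1.e+00] gap 0.0596 q [-0.69  0.29 -0.26  1.02  0.    1.55] F [ 0.1 -0.  -0.2]
```

Call:
send_rows(plan=[{"dx":0,"dy":0,"dz":0.7,"rx":0,"ry":0,"rz":0},{"dx":0,"dy":0,"dz":0.8,"rx":0,"ry":0,"rz":0},{"dx":0,"dy":0,"dz":0.8,"rx":0,"ry":0,"rz":0},{"dx":0,"dy":0,"dz":0.7,"rx":0,"ry":0,"rz":0},{"dx":0,"dy":0,"dz":0.35,"rx":0,"ry":0,"rz":0},{"dx":0,"dy":0,"dz":0.2,"rx":0,"ry":0,"rz":0},{"dx":0,"dy":0,"dz":0,"rx":0,"ry":0,"rz":0},{"dx":0,"dy":0,"dz":0,"rx":0,"ry":0,"rz":0}])

```text
time: 15.57
eef_pos: [0.4532, -0.2684, 0.0137]
tcp_rot: [2.828, 1.367, 0.0]
force: [0.8, 0.2, 0.6]
finger_gap: 0.0596
grip_force: 0.0
```

Call:
send_rows(plan=[{"dx":0,"dy":0,"dz":0,"rx":0,"ry":0,"rz":0},{"dx":0,"dy":0,"dz":0,"rx":0,"ry":0,"rz":0},{"dx":0,"dy":0,"dz":0,"rx":0,"ry":0,"rz":0},{"dx":0,"dy":0,"dz":0,"rx":0,"ry":0,"rz":0},{"dx":0,"dy":0,"dz":0,"rx":0,"ry":0,"rz":0},{"dx":0,"dy":0,"dz":0,"rx":0,"ry":0,"rz":0}], claw=-0.4)

```text
time: 16.07
eef_pos: [0.4536, -0.2691, 0.0145]
tcp_rot: [2.827, 1.366, 0.002]
force: [-0.4, 2.4, 5.0]
finger_gap: 0.0422
grip_force: 39.7
```

```bash
python3 -c "
from h import *
go(.5719,.1243,.13)"
```

```text
t 16.1 units [12.73 -5.05 -3.86] rz 0.002 pos [ 0.4536 -0.2691  0.0145] tilt [ 0.0019 -0.001  -1.    ] gap 0.0422 q [-0.69  0.39 -0.42  0.76  0.    1.55] F [-0.4  2.4  5. ]
```

Call:
send_rows(plan=[{"dx":0,"dy":0,"dz":-0.5,"rx":0,"ry":0,"rz":0},{"dx":0,"dy":0,"dz":-0.9,"rx":0,"ry":0,"rz":0},{"dx":0,"dy":0,"dz":-0.9,"rx":0,"ry":0,"rz":0},{"dx":0,"dy":0,"dz":-0.9,"rx":0,"ry":0,"rz":0},{"dx":0.63,"dy":-0.25,"dz":-0.6,"rx":0,"ry":0,"rz":0},{"dx":1,"dy":-0.4,"dz":0,"rx":0,"ry":0,"rz":0},{"dx":1,"dy":-0.4,"dz":0,"rx":0,"ry":0,"rz":0},{"dx":1,"dy":-0.4,"dz":0,"rx":0,"ry":0,"rz":0},{"dx":1,"dy":-0.4,"dz":0,"rx":0,"ry":0,"rz":0},{"dx":1,"dy":-0.4,"dz":0,"rx":0,"ry":0,"rz":0},{"dx":1,"dy":-0.4,"dz":0,"rx":0,"ry":0,"rz":0},{"dx":1,"dy":-0.4,"dz":0,"rx":0,"ry":0,"rz":0},{"dx":1,"dy":-0.4,"dz":0,"rx":0,"ry":0,"rz":0},{"dx":1,"dy":-0.4,"dz":0,"rx":0,"ry":0,"rz":0},{"dx":1,"dy":-0.4,"dz":0,"rx":0,"ry":0,"rz":0},{"dx":1,"dy":-0.4,"dz":0,"rx":0,"ry":0,"rz":0},{"dx":0.7,"dy":-0.25,"dz":0,"rx":0,"ry":0,"rz":0},{"dx":0.4,"dy":-0.15,"dz":0,"rx":0,"ry":0,"rz":0},{"dx":0,"dy":0,"dz":0,"rx":0,"ry":0,"rz":0},{"dx":0,"dy":0,"dz":0,"rx":0,"ry":0,"rz":0}])

```text
time: 17.73
eef_pos: [0.5717, 0.1244, 0.1273]
tcp_rot: [2.828, 1.368, 0.0]
force: [0.8, -0.6, -0.1]
finger_gap: 0.042
grip_force: 40.6
```

```bash
python3 - <<'E'
from h import *
go(.5719,.1243,.0405)
t=grab_frame("top")[:,:,::-1].copy(); s=grab_frame("scene")[:,:,::-1].copy()
cv2.imwrite("pics/t1.png",t);cv2.imwrite("pics/s1.png",s)
z=lambda im,x,y:cv2.resize(im[y:y+90,x:x+120],(400,300),interpolation=cv2.INTER_CUBIC)
cv2.imwrite("pics/c1.png",np.hstack([z(t,195,165),z(s,215,110)]))
E
```

```text
t 17.7 units [0.   0.01 2.89] rz 0.003 pos [0.5717 0.1244 0.1273] tilt [ 2.e-04 -3.e-04 -1.e+00] gap 0.042 q [ 0.07  0.37 -0.11  1.09 -0.    2.31] F [ 0.8 -0.6 -0.1]
```

View pics/c1.png

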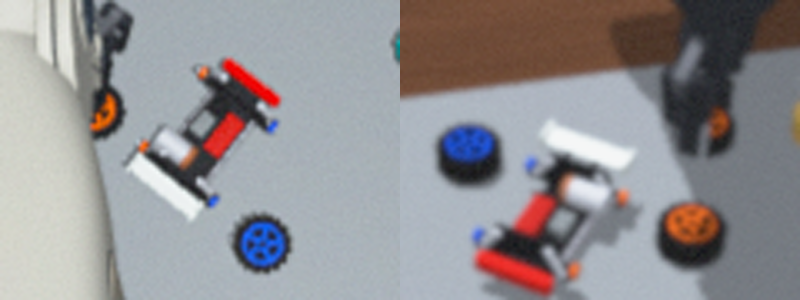

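The view shows the small orange wheel in the jaws. The large wheels sit at scene crop (690,230) and (470,150), on the line through the rear hubs (622,195) and (535,165). Top-view blue is at about (273.9,237.9) against a planned (273.5,237.3). Lowering onto the orange wheel.

Call:
send_rows(plan=[{"dx":0,"dy":0,"dz":0.5,"rx":0,"ry":0,"rz":0},{"dx":0,"dy":0,"dz":0.8,"rx":0,"ry":0,"rz":0},{"dx":0,"dy":0,"dz":0.7,"rx":0,"ry":0,"rz":0},{"dx":0,"dy":0,"dz":0.4,"rx":0,"ry":0,"rz":0},{"dx":0,"dy":0,"dz":0.2,"rx":0,"ry":0,"rz":0},{"dx":0,"dy":0,"dz":0.15,"rx":0,"ry":0,"rz":0},{"dx":0,"dy":0,"dz":0.1,"rx":0,"ry":0,"rz":0},{"dx":0,"dy":0,"dz":0,"rx":0,"ry":0,"rz":0},{"dx":0,"dy":0,"dz":0,"rx":0,"ry":0,"rz":0},{"dx":0,"dy":0,"dz":0,"rx":0,"ry":0,"rz":0}])

```text
time: 18.67
eef_pos: [0.5722, 0.1243, 0.0424]
tcp_rot: [2.829, 1.366, 0.002]
force: [-0.9, 0.3, -0.4]
finger_gap: 0.0418
grip_force: 40.6
```

```bash
python3 -c "
from h import *
go(.5719,.1243,.0405)"
```

```text
t 18.7 units [-0.01 -0.01  0.06] rz 0.001 pos [0.5722 0.1243 0.0424] tilt [ 1.3e-03  1.0e-04 -1.0e+00] gap 0.0418 q [ 0.07  0.44 -0.24  0.89 -0.    2.31] F [-0.9  0.3 -0.4]
```

Call:
send_rows(plan=[{"dx":0,"dy":0,"dz":0.06,"rx":0,"ry":0,"rz":0},{"dx":0,"dy":0,"dz":0,"rx":0,"ry":0,"rz":0},{"dx":0,"dy":0,"dz":0,"rx":0,"ry":0,"rz":0}])

```text
time: 18.92
eef_pos: [0.5723, 0.1245, 0.0405]
tcp_rot: [2.828, 1.366, 0.002]
force: [-0.7, -0.6, 5.0]
finger_gap: 0.0422
grip_force: 41.2
```

Call:
send_rows(plan=[{"dx":0,"dy":0,"dz":0,"rx":0,"ry":0,"rz":0},{"dx":0,"dy":0,"dz":0,"rx":0,"ry":0,"rz":0},{"dx":0,"dy":0,"dz":0,"rx":0,"ry":0,"rz":0},{"dx":0,"dy":0,"dz":0,"rx":0,"ry":0,"rz":0},{"dx":0,"dy":0,"dz":-0.3,"rx":0,"ry":0,"rz":0},{"dx":0,"dy":0,"dz":-0.8,"rx":0,"ry":0,"rz":0},{"dx":0,"dy":0,"dz":-0.8,"rx":0,"ry":0,"rz":0},{"dx":0,"dy":0,"dz":-0.8,"rx":0,"ry":0,"rz":0}], claw=0.4)

```text
time: 19.58
eef_pos: [0.5716, 0.1243, 0.1222]
tcp_rot: [-2.829, -1.366, 0.001]
force: [0.4, 0.1, 0.5]
finger_gap: 0.0599
grip_force: 0.0
```

```bash
python3 -c "
from h import *
go(.584,.2862,.013)"
```

```text
t 19.6 units [ 4.48 -3.03  3.64] rz 0.001 pos [0.5716 0.1243 0.1222] tilt [-5.e-04 -0.e+00 -1.e+00] gap 0.0599 q [ 0.07  0.38 -0.12  1.08 -0.    2.31] F [0.4 0.1 0.5]
```

Call:
send_rows(plan=[{"dx":0.38,"dy":-0.27,"dz":0,"rx":0,"ry":0,"rz":0},{"dx":0.8,"dy":-0.54,"dz":0,"rx":0,"ry":0,"rz":0},{"dx":0.8,"dy":-0.54,"dz":0,"rx":0,"ry":0,"rz":0},{"dx":0.8,"dy":-0.54,"dz":0,"rx":0,"ry":0,"rz":0},{"dx":0.8,"dy":-0.54,"dz":0,"rx":0,"ry":0,"rz":0},{"dx":0.6,"dy":-0.4,"dz":0,"rx":0,"ry":0,"rz":0},{"dx":0.3,"dy":-0.2,"dz":0,"rx":0,"ry":0,"rz":0},{"dx":0,"dy":0,"dz":0,"rx":0,"ry":0,"rz":0},{"dx":0,"dy":0,"dz":0,"rx":0,"ry":0,"rz":0},{"dx":0,"dy":0,"dz":0,"rx":0,"ry":0,"rz":0}], claw=0.35)

```text
time: 20.42
eef_pos: [0.5841, 0.2852, 0.1207]
tcp_rot: [2.829, 1.365, -0.001]
force: [0.2, 1.2, -0.0]
finger_gap: 0.0578
grip_force: 0.0
```

```bash
python3 -c "
from h import *
go(.584,.2862,.013)"
```

```text
t 20.4 units [ 0.03 -0.02  3.59] rz 0.001 pos [0.5841 0.2852 0.1207] tilt [-4.e-04 -5.e-04 -1.e+00] gap 0.0578 q [ 0.33  0.48  0.05  1.14 -0.    2.57] F [ 0.2  1.2 -0. ]
```

Call:
send_rows(plan=[{"dx":0.03,"dy":-0.02,"dz":0.7,"rx":0,"ry":0,"rz":0},{"dx":0,"dy":0,"dz":0.8,"rx":0,"ry":0,"rz":0},{"dx":0,"dy":0,"dz":0.8,"rx":0,"ry":0,"rz":0},{"dx":0,"dy":0,"dz":0.7,"rx":0,"ry":0,"rz":0},{"dx":0,"dy":0,"dz":0.35,"rx":0,"ry":0,"rz":0},{"dx":0,"dy":0,"dz":0.22,"rx":0,"ry":0,"rz":0},{"dx":0,"dy":0,"dz":0,"rx":0,"ry":0,"rz":0},{"dx":0,"dy":0,"dz":0,"rx":0,"ry":0,"rz":0}])

```text
time: 21.08
eef_pos: [0.5848, 0.2869, 0.0145]
tcp_rot: [2.829, 1.365, 0.001]
force: [-1.0, -0.4, 0.7]
finger_gap: 0.0577
grip_force: 0.0
```

Call:
send_rows(plan=[{"dx":0,"dy":0,"dz":0,"rx":0,"ry":0,"rz":0},{"dx":0,"dy":0,"dz":0,"rx":0,"ry":0,"rz":0},{"dx":0,"dy":0,"dz":0,"rx":0,"ry":0,"rz":0},{"dx":0,"dy":0,"dz":0,"rx":0,"ry":0,"rz":0},{"dx":0,"dy":0,"dz":0,"rx":0,"ry":0,"rz":0},{"dx":0,"dy":0,"dz":0,"rx":0,"ry":0,"rz":0}], claw=-0.4)

```text
time: 21.58
eef_pos: [0.5851, 0.2874, 0.0155]
tcp_rot: [2.828, 1.366, 0.004]
force: [-0.2, -1.4, 6.8]
finger_gap: 0.0424
grip_force: 40.4
```

```bash
python3 -c "
from h import *
go(.4482,-.0303,.13)"
```

```text
t 21.6 units [-11.12   3.02  -3.84] rz 0.001 pos [0.5851 0.2874 0.0155] tilt [ 2.7e-03  5.0e-04 -1.0e+00] gap 0.0424 q [ 0.33  0.56 -0.1   0.91 -0.    2.57] F [-0.2 -1.4  6.8]
```

Call:
send_rows(plan=[{"dx":0,"dy":0,"dz":-0.5,"rx":0,"ry":0,"rz":0},{"dx":0,"dy":0,"dz":-0.9,"rx":0,"ry":0,"rz":0},{"dx":0,"dy":0,"dz":-0.9,"rx":0,"ry":0,"rz":0},{"dx":0,"dy":0,"dz":-0.9,"rx":0,"ry":0,"rz":0},{"dx":-0.4,"dy":0.1,"dz":-0.6,"rx":0,"ry":0,"rz":0},{"dx":-0.9,"dy":0.25,"dz":0,"rx":0,"ry":0,"rz":0},{"dx":-0.9,"dy":0.25,"dz":0,"rx":0,"ry":0,"rz":0},{"dx":-0.9,"dy":0.25,"dz":0,"rx":0,"ry":0,"rz":0},{"dx":-0.9,"dy":0.25,"dz":0,"rx":0,"ry":0,"rz":0},{"dx":-0.9,"dy":0.25,"dz":0,"rx":0,"ry":0,"rz":0},{"dx":-0.9,"dy":0.25,"dz":0,"rx":0,"ry":0,"rz":0},{"dx":-0.9,"dy":0.25,"dz":0,"rx":0,"ry":0,"rz":0},{"dx":-0.9,"dy":0.25,"dz":0,"rx":0,"ry":0,"rz":0},{"dx":-0.9,"dy":0.25,"dz":0,"rx":0,"ry":0,"rz":0},{"dx":-0.9,"dy":0.25,"dz":0,"rx":0,"ry":0,"rz":0},{"dx":-0.9,"dy":0.25,"dz":0,"rx":0,"ry":0,"rz":0},{"dx":-0.6,"dy":0.12,"dz":0,"rx":0,"ry":0,"rz":0},{"dx":-0.2,"dy":0.05,"dz":0,"rx":0,"ry":0,"rz":0},{"dx":0,"dy":0,"dz":0,"rx":0,"ry":0,"rz":0},{"dx":0,"dy":0,"dz":0,"rx":0,"ry":0,"rz":0}])

```text
time: 23.25
eef_pos: [0.4486, -0.0298, 0.1282]
tcp_rot: [2.829, 1.365, 0.002]
force: [0.3, -0.7, -0.8]
finger_gap: 0.042
grip_force: 40.6
```

```bash
python3 - <<'E'
from h import *
go(.4482,-.0301,.0415)
s=grab_frame("scene")[:,:,::-1].copy();t=grab_frame("top")[:,:,::-1].copy()
z=lambda im,x,y:cv2.resize(im[y:y+90,x:x+120],(400,300),interpolation=cv2.INTER_CUBIC)
cv2.imwrite("pics/t2.png",t);cv2.imwrite("pics/c2.png",np.hstack([z(t,195,165),z(s,215,110)]))
E
```

```text
t 23.2 units [-0.02 -0.01  2.89] rz 0.001 pos [ 0.4486 -0.0298  0.1282] tilt [ 0.0012  0.     -1.    ] gap 0.042 q [-0.25  0.16 -0.42  1.    0.    1.99] F [ 0.3 -0.7 -0.8]
```

View pics/c2.png

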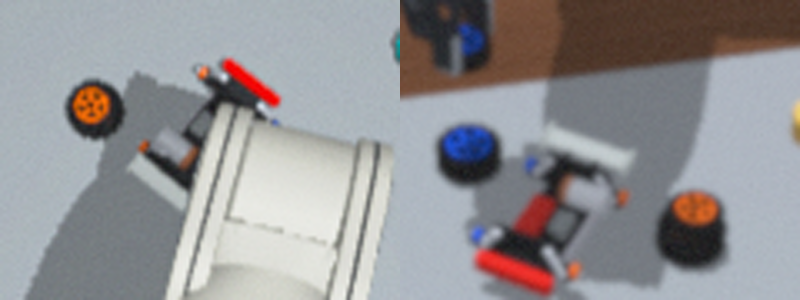

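The orange stack stands centred at scene crop (692,230), and the small blue wheel is in the jaws at (465,40). Lowering onto the blue wheel.

Call:
send_rows(plan=[{"dx":-0.02,"dy":-0.01,"dz":0.5,"rx":0,"ry":0,"rz":0},{"dx":0,"dy":0,"dz":0.8,"rx":0,"ry":0,"rz":0},{"dx":0,"dy":0,"dz":0.7,"rx":0,"ry":0,"rz":0},{"dx":0,"dy":0,"dz":0.4,"rx":0,"ry":0,"rz":0},{"dx":0,"dy":0,"dz":0.2,"rx":0,"ry":0,"rz":0},{"dx":0,"dy":0,"dz":0.15,"rx":0,"ry":0,"rz":0},{"dx":0,"dy":0,"dz":0.1,"rx":0,"ry":0,"rz":0},{"dx":0,"dy":0,"dz":0,"rx":0,"ry":0,"rz":0},{"dx":0,"dy":0,"dz":0,"rx":0,"ry":0,"rz":0},{"dx":0,"dy":0,"dz":0,"rx":0,"ry":0,"rz":0}])

```text
time: 24.18
eef_pos: [0.448, -0.0302, 0.0428]
tcp_rot: [2.828, 1.366, 0.001]
force: [-0.1, -0.7, -0.3]
finger_gap: 0.0415
grip_force: 40.6
```

```bash
python3 -c "
from h import *
go(.4482,-.0301,.0415)"
```

```text
t 24.2 units [0.01 0.   0.04] rz 0.002 pos [ 0.448  -0.0302  0.0428] tilt [ 1.1e-03 -2.0e-04 -1.0e+00] gap 0.0415 q [-0.25  0.25 -0.56  0.77  0.    1.99] F [-0.1 -0.7 -0.3]
```

Call:
send_rows(plan=[{"dx":0,"dy":0,"dz":0.05,"rx":0,"ry":0,"rz":0},{"dx":0,"dy":0,"dz":0,"rx":0,"ry":0,"rz":0},{"dx":0,"dy":0,"dz":0,"rx":0,"ry":0,"rz":0}])

```text
time: 24.43
eef_pos: [0.4481, -0.0304, 0.0414]
tcp_rot: [2.828, 1.366, 0.002]
force: [-0.3, -0.3, 5.7]
finger_gap: 0.0421
grip_force: 41.2
```

Call:
send_rows(plan=[{"dx":0,"dy":0,"dz":0,"rx":0,"ry":0,"rz":0},{"dx":0,"dy":0,"dz":0,"rx":0,"ry":0,"rz":0},{"dx":0,"dy":0,"dz":0,"rx":0,"ry":0,"rz":0},{"dx":0,"dy":0,"dz":0,"rx":0,"ry":0,"rz":0},{"dx":0,"dy":0,"dz":-0.3,"rx":0,"ry":0,"rz":0},{"dx":0,"dy":0,"dz":-0.8,"rx":0,"ry":0,"rz":0},{"dx":0,"dy":0,"dz":-0.8,"rx":0,"ry":0,"rz":0},{"dx":0,"dy":0,"dz":-0.8,"rx":0,"ry":0,"rz":0}], claw=0.4)

```text
time: 25.1
eef_pos: [0.4472, -0.0301, 0.1231]
tcp_rot: [-2.829, -1.366, 0.001]
force: [0.3, -0.7, 0.8]
finger_gap: 0.0598
grip_force: 0.0
```

```bash
python3 -c "
from h import *
go(.4667,.2655,.014,141.47)"
```

```text
t 25.1 units [ 8.12 -5.62  3.64] rz -1.569 pos [ 0.4472 -0.0301  0.1231] tilt [-6.e-04  1.e-04 -1.e+00] gap 0.0598 q [-0.25  0.16 -0.43  0.98 -0.    1.99] F [ 0.3 -0.7  0.8]
```

Call:
send_rows(plan=[{"dx":0.5,"dy":-0.35,"dz":0,"rx":0,"ry":0,"rz":0},{"dx":0.9,"dy":-0.62,"dz":0,"rx":0,"ry":0,"rz":0},{"dx":0.9,"dy":-0.62,"dz":0,"rx":0,"ry":0,"rz":0},{"dx":0.9,"dy":-0.62,"dz":0,"rx":0,"ry":0,"rz":0},{"dx":0.9,"dy":-0.62,"dz":0,"rx":0,"ry":0,"rz":0},{"dx":0.9,"dy":-0.62,"dz":0,"rx":0,"ry":0,"rz":0},{"dx":0.9,"dy":-0.62,"dz":0,"rx":0,"ry":0,"rz":0},{"dx":0.9,"dy":-0.62,"dz":0,"rx":0,"ry":0,"rz":0},{"dx":0.9,"dy":-0.62,"dz":0,"rx":0,"ry":0,"rz":0},{"dx":0.4,"dy":-0.31,"dz":0,"rx":0,"ry":0,"rz":0},{"dx":0,"dy":0,"dz":0,"rx":0,"ry":0,"rz":-0.1},{"dx":0,"dy":0,"dz":0,"rx":0,"ry":0,"rz":-0.12},{"dx":0,"dy":0,"dz":0,"rx":0,"ry":0,"rz":-0.12},{"dx":0,"dy":0,"dz":0,"rx":0,"ry":0,"rz":-0.12},{"dx":0,"dy":0,"dz":0,"rx":0,"ry":0,"rz":-0.12},{"dx":0,"dy":0,"dz":0,"rx":0,"ry":0,"rz":-0.12},{"dx":0,"dy":0,"dz":0,"rx":0,"ry":0,"rz":-0.12},{"dx":0,"dy":0,"dz":0,"rx":0,"ry":0,"rz":-0.12},{"dx":0,"dy":0,"dz":0,"rx":0,"ry":0,"rz":-0.12},{"dx":0,"dy":0,"dz":0,"rx":0,"ry":0,"rz":-0.12}])

```text
time: 26.77
eef_pos: [0.4665, 0.2649, 0.1223]
tcp_rot: [1.583, 2.714, 0.0]
force: [0.2, 0.0, 0.2]
finger_gap: 0.0598
grip_force: 0.0
```

Call:
send_rows(plan=[{"dx":0,"dy":0,"dz":0,"rx":0,"ry":0,"rz":-0.12},{"dx":0,"dy":0,"dz":0,"rx":0,"ry":0,"rz":-0.12},{"dx":0,"dy":0,"dz":0,"rx":0,"ry":0,"rz":-0.12},{"dx":0,"dy":0,"dz":0,"rx":0,"ry":0,"rz":-0.03},{"dx":0,"dy":0,"dz":0,"rx":0,"ry":0,"rz":0},{"dx":0,"dy":0,"dz":0,"rx":0,"ry":0,"rz":0}], claw=0.45)

```text
time: 27.27
eef_pos: [0.4666, 0.265, 0.1221]
tcp_rot: [1.038, 2.965, 0.0]
force: [-0.1, 0.9, -0.4]
finger_gap: 0.0621
grip_force: 0.0
```

```bash
python3 -c "
from h import *
go(.467,.266,.014,141.47)"
```

```text
t 27.3 units [0.01 0.03 3.6 ] rz -0.001 pos [0.4666 0.265  0.1221] tilt [ 2.e-04  1.e-04 -1.e+00] gap 0.0621 q [ 0.36  0.3  -0.24  1.03  0.    1.03] F [-0.1  0.9 -0.4]
```

Call:
send_rows(plan=[{"dx":0.01,"dy":0.03,"dz":0.7,"rx":0,"ry":0,"rz":0},{"dx":0,"dy":0,"dz":0.8,"rx":0,"ry":0,"rz":0},{"dx":0,"dy":0,"dz":0.8,"rx":0,"ry":0,"rz":0},{"dx":0,"dy":0,"dz":0.7,"rx":0,"ry":0,"rz":0},{"dx":0,"dy":0,"dz":0.4,"rx":0,"ry":0,"rz":0},{"dx":0,"dy":0,"dz":0.2,"rx":0,"ry":0,"rz":0},{"dx":0,"dy":0,"dz":0,"rx":0,"ry":0,"rz":0},{"dx":0,"dy":0,"dz":0,"rx":0,"ry":0,"rz":0}])

```text
time: 27.93
eef_pos: [0.4671, 0.2659, 0.0141]
tcp_rot: [1.037, 2.966, 0.0]
force: [-0.1, -0.2, 0.1]
finger_gap: 0.0618
grip_force: 0.0
```

Call:
send_rows(plan=[{"dx":0,"dy":0,"dz":0,"rx":0,"ry":0,"rz":0},{"dx":0,"dy":0,"dz":0,"rx":0,"ry":0,"rz":0},{"dx":0,"dy":0,"dz":0,"rx":0,"ry":0,"rz":0},{"dx":0,"dy":0,"dz":0,"rx":0,"ry":0,"rz":0},{"dx":0,"dy":0,"dz":0,"rx":0,"ry":0,"rz":0},{"dx":0,"dy":0,"dz":0,"rx":0,"ry":0,"rz":0}], claw=-0.4)

```text
time: 28.43
eef_pos: [0.4676, 0.2661, 0.015]
tcp_rot: [1.035, 2.964, 0.002]
force: [-0.9, -1.2, 5.7]
finger_gap: 0.0449
grip_force: 40.6
```

```bash
python3 -c "
from h import *
go(.636,-.0532,.13,141.47)"
```

```text
t 28.4 units [-11.02  -4.83  -3.83] rz 0.0 pos [0.4676 0.2661 0.015 ] tilt [ 2.2e-03  8.0e-04 -1.0e+00] gap 0.0449 q [ 0.36  0.41 -0.39  0.77 -0.    1.03] F [-0.9 -1.2  5.7]
```

Call:
send_rows(plan=[{"dx":0,"dy":0,"dz":-0.5,"rx":0,"ry":0,"rz":0},{"dx":0,"dy":0,"dz":-0.9,"rx":0,"ry":0,"rz":0},{"dx":0,"dy":0,"dz":-0.9,"rx":0,"ry":0,"rz":0},{"dx":0,"dy":0,"dz":-0.9,"rx":0,"ry":0,"rz":0},{"dx":-0.4,"dy":-0.2,"dz":-0.6,"rx":0,"ry":0,"rz":0},{"dx":-0.9,"dy":-0.4,"dz":0,"rx":0,"ry":0,"rz":0},{"dx":-0.9,"dy":-0.4,"dz":0,"rx":0,"ry":0,"rz":0},{"dx":-0.9,"dy":-0.4,"dz":0,"rx":0,"ry":0,"rz":0},{"dx":-0.9,"dy":-0.4,"dz":0,"rx":0,"ry":0,"rz":0},{"dx":-0.9,"dy":-0.4,"dz":0,"rx":0,"ry":0,"rz":0},{"dx":-0.9,"dy":-0.4,"dz":0,"rx":0,"ry":0,"rz":0},{"dx":-0.9,"dy":-0.4,"dz":0,"rx":0,"ry":0,"rz":0},{"dx":-0.9,"dy":-0.4,"dz":0,"rx":0,"ry":0,"rz":0},{"dx":-0.9,"dy":-0.4,"dz":0,"rx":0,"ry":0,"rz":0},{"dx":-0.9,"dy":-0.4,"dz":0,"rx":0,"ry":0,"rz":0},{"dx":-0.9,"dy":-0.4,"dz":0,"rx":0,"ry":0,"rz":0},{"dx":-0.7,"dy":-0.23,"dz":0,"rx":0,"ry":0,"rz":0},{"dx":0,"dy":0,"dz":0,"rx":0,"ry":0,"rz":0},{"dx":0,"dy":0,"dz":0,"rx":0,"ry":0,"rz":0},{"dx":0,"dy":0,"dz":0,"rx":0,"ry":0,"rz":0}])

```text
time: 30.1
eef_pos: [0.6346, -0.0526, 0.1278]
tcp_rot: [-1.036, -2.966, -0.0]
force: [-0.3, 0.9, -1.2]
finger_gap: 0.0443
grip_force: 41.1
```

```bash
python3 -c "
from h import *
go(.636,-.0532,.0155,141.47)"
```

```text
t 30.1 units [-0.05  0.01  3.74] rz 0.0 pos [ 0.6346 -0.0526  0.1278] tilt [-3.e-04  3.e-04 -1.e+00] gap 0.0443 q [-0.21  0.46  0.03  1.14  0.    0.46] F [-0.3  0.9 -1.2]
```

Call:
send_rows(plan=[{"dx":-0.05,"dy":0.01,"dz":0.6,"rx":0,"ry":0,"rz":0},{"dx":0,"dy":0,"dz":0.8,"rx":0,"ry":0,"rz":0},{"dx":0,"dy":0,"dz":0.8,"rx":0,"ry":0,"rz":0},{"dx":0,"dy":0,"dz":0.7,"rx":0,"ry":0,"rz":0},{"dx":0,"dy":0,"dz":0.4,"rx":0,"ry":0,"rz":0},{"dx":0,"dy":0,"dz":0.2,"rx":0,"ry":0,"rz":0},{"dx":0,"dy":0,"dz":0.15,"rx":0,"ry":0,"rz":0},{"dx":0,"dy":0,"dz":0.05,"rx":0,"ry":0,"rz":0},{"dx":0,"dy":0,"dz":0,"rx":0,"ry":0,"rz":0},{"dx":0,"dy":0,"dz":0,"rx":0,"ry":0,"rz":0},{"dx":0,"dy":0,"dz":0,"rx":0,"ry":0,"rz":0}])

```text
time: 31.02
eef_pos: [0.6368, -0.0537, 0.0176]
tcp_rot: [1.035, 2.965, 0.0]
force: [0.1, -0.4, -0.8]
finger_gap: 0.0447
grip_force: 41.1
```

```bash
python3 -c "
from h import *
go(.636,-.0532,.0155,141.47)"
```

```text
t 31.0 units [ 0.03 -0.    0.07] rz 0.001 pos [ 0.6368 -0.0537  0.0176] tilt [ 1.4e-03 -3.0e-04 -1.0e+00] gap 0.0447 q [-0.22  0.54 -0.13  0.9  -0.    0.46] F [ 0.1 -0.4 -0.8]
```

Call:
send_rows(plan=[{"dx":0.03,"dy":0,"dz":0.08,"rx":0,"ry":0,"rz":0},{"dx":0,"dy":0,"dz":0,"rx":0,"ry":0,"rz":0},{"dx":0,"dy":0,"dz":0,"rx":0,"ry":0,"rz":0}])

```text
time: 31.27
eef_pos: [0.6362, -0.0532, 0.0151]
tcp_rot: [1.035, 2.964, 0.0]
force: [1.0, -0.0, 4.5]
finger_gap: 0.0447
grip_force: 41.4
```

Call:
send_rows(plan=[{"dx":0,"dy":0,"dz":0,"rx":0,"ry":0,"rz":0},{"dx":0,"dy":0,"dz":0,"rx":0,"ry":0,"rz":0},{"dx":0,"dy":0,"dz":0,"rx":0,"ry":0,"rz":0},{"dx":0,"dy":0,"dz":0,"rx":0,"ry":0,"rz":0},{"dx":0,"dy":0,"dz":-0.3,"rx":0,"ry":0,"rz":0},{"dx":0,"dy":0,"dz":-0.8,"rx":0,"ry":0,"rz":0},{"dx":0,"dy":0,"dz":-0.8,"rx":0,"ry":0,"rz":0},{"dx":0,"dy":0,"dz":-0.8,"rx":0,"ry":0,"rz":0},{"dx":0,"dy":0,"dz":-0.8,"rx":0,"ry":0,"rz":0},{"dx":0,"dy":-0.8,"dz":-0.8,"rx":0,"ry":0,"rz":0},{"dx":0,"dy":-0.8,"dz":-0.8,"rx":0,"ry":0,"rz":0},{"dx":0.5,"dy":-0.8,"dz":0,"rx":0,"ry":0,"rz":0},{"dx":0.5,"dy":-0.8,"dz":0,"rx":0,"ry":0,"rz":0},{"dx":0.5,"dy":-0.8,"dz":0,"rx":0,"ry":0,"rz":0},{"dx":0.5,"dy":-0.8,"dz":0,"rx":0,"ry":0,"rz":0},{"dx":0.5,"dy":-0.8,"dz":0,"rx":0,"ry":0,"rz":0},{"dx":0.5,"dy":-0.8,"dz":0,"rx":0,"ry":0,"rz":0},{"dx":0.5,"dy":-0.8,"dz":0,"rx":0,"ry":0,"rz":0},{"dx":0,"dy":0,"dz":0,"rx":0,"ry":0,"rz":0},{"dx":0,"dy":0,"dz":0,"rx":0,"ry":0,"rz":0}], claw=0.45)

```text
time: 32.93
eef_pos: [0.4183, -0.1572, 0.1683]
tcp_rot: [1.038, 2.964, -0.0]
force: [-0.1, 0.4, -0.1]
finger_gap: 0.0621
grip_force: 0.0
```

```bash
python3 - <<'E'
from h import *
s=grab_frame("scene")[:,:,::-1].copy();t=grab_frame("top")[:,:,::-1].copy()
cv2.imwrite("pics/t3.png",t);cv2.imwrite("pics/s3.png",s)
z=lambda im,x,y:cv2.resize(im[y:y+90,x:x+120],(400,300),interpolation=cv2.INTER_CUBIC)
cv2.imwrite("pics/c3.png",np.vstack([np.hstack([z(t,195,160),z(s,215,120)]),cv2.resize(t,(800,600))[100:400]]))
E
```

```text
(no output)
```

View pics/c3.png

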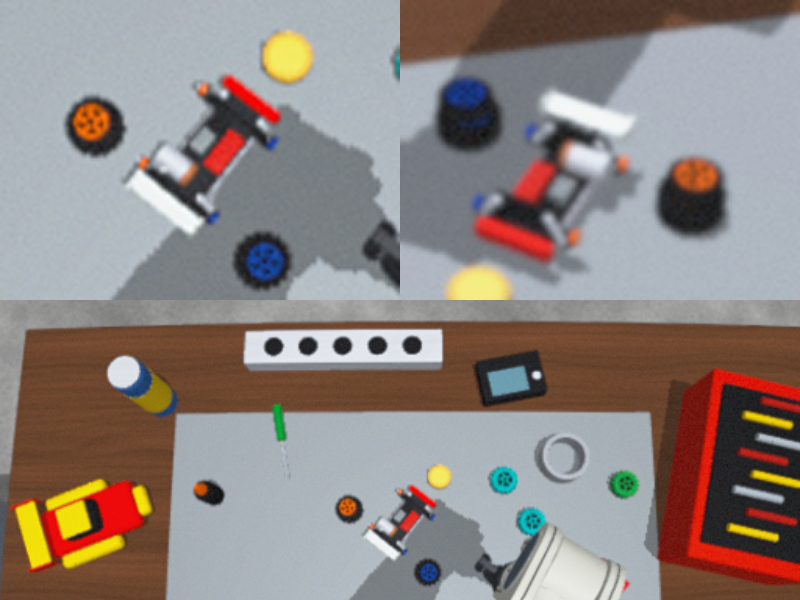

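The view shows both stacks upright (top crop 92,123 and 264,260), the tin ahead of the nose (287,57), and the bystanders unmoved. One numeric check before handing in.

```bash
python3 - <<'E'
from h import *
t=cv2.imread("pics/t3.png");O=np.array([.5453,.0191]);F=np.array([.7823,-.6229]);L=np.array([.6229,.7823])
for n,hu,q,z in [("FL",OR,(.5719,.1243),.043),("FR",BL,(.4482,-.0303),.043),("tin",YE,(.636,-.0532),.022)]:
    A,k=cen(t,hu,pix("top",[*q,z]),12,100,40);p=onz("top",A,z)[:2]-O
    print(n,k,"car x,y mm",(p@F*1e3).round(1),(p@L*1e3).round(1))
for uv in [(255.5,186.7),(258.3,225.)]: print(cen(t,OR if uv[0]<257 else BL,uv,4,100,40))
E
```

```text
FL 110 car x,y mm -45.6 98.9
FR 114 car x,y mm -46.2 -101.8
tin 176 car x,y mm 114.6 -1.5
(array([255.54011887, 186.65081724]), 9)
(array([258.32042834, 224.87149918]), 8)
```

```bash
python3 -c "
from plant import *
print(sign_off())"
```

```text
the job is handed in; nothing more can be done
None
```

The job is handed in: both large wheels lie level with the rear axle with the matching small wheels on top, and the brass tin stands in front of the nose. My final camera check put all three within about 3 mm of plan, and nothing else looked moved.

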